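# Trip the drawer catch with a pin and sort the left and right setter brackets

### The arm

A 6-joint arm with a two-finger parallel gripper is mounted at the origin on the work surface. World frame = base frame: x ahead of the robot, y to its left, z up, the work surface at z = 0. Lengths are in m, angles in rad, forces in N, time in s.
With the tool pointing down it reaches from about 0.375 to 0.9 m from the base axis. Payload 3.1 kg.
Tool frame: the origin (TCP) lies between the finger pads; the fingertips stand 22 mm ahead of it and the grasp point (between the pads) lies 3 mm ahead of it; z points along the fingers, y is the line along which they close (so a half turn about z gives the same grasp; the last joint's range is limited). The gripper opens to 87 mm and grips with 3 to 60 N. Pads are 19 mm wide; open, the fingers measure 117 mm over their backs; the gripper's body (75 mm by 190 mm) begins 51 mm behind the grasp point.
Start: joints at [-1.444, 0.527, 1.433, -0, 1.181, -0.178], TCP at [0.188, -0.596, 0.245] pointing down, gripper open.
Joint ranges: [-3.08, 3.08], [-0.75, 2.2], [0.22, 2.44], [-1.43, 4.57], [0, 2.65], [-2.85, 2.85]. Speed limits (rad/s): [2.79, 2.79, 3.14, 3.14, 3.14, 3.14].

### API

Orientations are given as a unit quaternion [x, y, z, w].
In Python, from rig import get_obs, camera, get_calibration, hand_in, cut_out gives the robot as it stands.
- The arm moves only by the shell command python3 -m inch 'ROWS' [OPENING] [FORCE]. ROWS is JSON, one flat list of numbers, 6 for each row, row after row: the shift along the tool's x, y, z scaled (see below), then the turn, a rotation vector about the tool's x, y, z scaled (see below). A call has 1 to 20 rows; each row is the pose to reach, as a shift and turn from the pose commanded when the call began, along the tool's axes at that moment; what a row does not reach only later rows make up. The controller multiplies each number of a shift by 0.08 m and each number of a turn by 90 degrees. A row lasts 1/12 s, in which the tool goes at most 41.7 mm and 7.16 degrees, less where a joint would pass 70% of its speed; a pose out of reach is approached as far as the arm can. A call with a number of a shift or a turn outside -1 to 1 is refused whole. A call with a gripper value outside its range is refused whole. OPENING is the finger opening in mm, from 0 to 87, set as the call begins (- or left out, the last holds). The fingers move at their own pace and stop on an object; FORCE is the grip in N (left out, the last holds). Time passes only in rows, so rows that repeat a pose let the fingers close. It gives the time, the measured TCP pose, the force, the opening and the grip force at its end, in the units of the state.
- get_obs(): the state, without advancing time (a new reading comes with each control period).
- camera(name): name is "scene" or "top" or "wrist"; returns the picture (400x640x3 uint8, red, green, blue); there is no depth.
- get_calibration(name): a dict with "vertical_fov" (degrees; the focal length in pixels is half the picture's height over the tangent of half this angle, whatever the lens; pixels are square), "cx", "cy" (the principal point, pixels), "D" ([k1, k2, p1, p2, k3] as OpenCV has them; the pictures are not rectified), "T" (4x4, takes a point from camera to world coordinates). Camera axes: x right, y down, z forward; pixel columns grow to the right and rows downward; lengths in m; the calibration is good to about 2 mm. A picture is of the moment at which its call begins: read the wrist's pose just before it. get_calibration takes no time and is no camera call; for the wrist camera it gives the pose at the moment of the call.
- hand_in(): hands the job in; it is judged then, once.
Trained networks look in the newest picture that a camera, given by its name, has taken for a name from the list of things; names that differ only in an ending like _2 or _b are one class to them, and where a whole thing is asked for, a point or a joint stands for the part that bears it (a point fixed in the world has none). Each returns a list of dicts, best first, with "conf" (0 to 1); they miss things now and then, are a little off and sometimes report something else, mostly with a low value. They report only what shows in the picture. A call takes as long as a camera call. They do not tell look-alikes from the thing itself.
- cut_out(camera, thing): "region" (400x640 bool, what is visible of it) and "bbox" ([left, top, right, bottom] in pixels, round what is visible of it).
The state is a dict: "time": time; "q": joint angles; "joint_velocities": joint speeds; "joint_torque": joint torques, N m; "position": TCP position; "tool_rot": TCP orientation; "ft_force": force on the tool from outside, world axes, zero at the start; "moment": the same for the moment, N m; "grip_width": finger opening in m; "grip_force": force on a finger pad.
Only numpy, scipy, OpenCV 4.12 (cv2) and the standard library are available. Lean on these libraries where they do the work, as an engineer would, in place of code of your own. Each camera call takes 0.05 s, during which the arm holds its last target. There are 200 camera calls.

### The job

The drying cabinet's drawer is latched: take the long thin pin from the tool rack and push it down through the small hole in the cabinet's top until the hidden catch lets the drawer spring out, then put the pin back upright in the same place in the rack. Sort the two brittle mirror-image brackets that come out: set the left-hand one down gently, on its foot, in the square tray and the right-hand one likewise in the round dish. Leave everything else on the bench undisturbed.

Things in the scene. Friction and masses are not known exactly. Their poses are not given: they have to be found in the camera images.
- cabinet: low white drying cabinet fixed to the bench, 185 (x) x 180 mm (y) in plan, 80 mm high, blue front; origin on its underside, 90 mm behind the front face and mid-way across, front (drawer) side to its -x, z up
- access_hole (a point): middle of the round access hole, 14 mm across, level with the cabinet's top face, 60 mm to +x and 20 mm to +y of the cabinet's origin; z up. Top plate 5 mm thick; the catch's flat plate, 34 x 34 mm, centred under the hole, lies 44 mm below the top face
- catch (a joint): how far the hidden catch is pressed down, m: 0 at rest, stop at 0.010; it lets the drawer go at about 0.007 (pin tip 51 mm below the cabinet's top face). Spring: 2 N to start, 6 N fully down; it springs back when the pin is withdrawn
- drawer (a joint): how far the drawer has come out towards the cabinet's -x, m: 0 latched, 0.125 fully out. Once let go, a damped spring drives it out in about 2 s and holds it there
- drawer_middle (a point): middle of the drawer on its inner floor (10 mm above the bench), moves with it; axes as the cabinet's. Inside 117 (x) x 160 mm (y), a 10 mm high divider along x makes two bays; side and rear walls rise 14 mm above the floor, the front panel (60 mm to -x) 52 mm; at the rear wall, 30 mm to -y, a 12 mm wide arm rises 40 mm
- pin_grip (a point): middle of the handle of the pin, the one rack tool with a long bare thin shaft: black square handle 14 x 14 x 50 mm over a steel collar 22 mm across, 4 mm thick, its underside 29 mm below this point; then a shaft 6 mm thick, 80 mm long. z up along the pin; x, y square to the handle's faces. 60 g. Hangs upright by its collar in a rack hole
- pin_tip (a point): lower end of the pin's shaft, z up along the pin
- rack: fixed tool rack, left or right of the cabinet: base 80 x 170 mm, 12 mm thick; plate 50 x 170 mm with its top 95 mm above the bench, on two 10 mm posts; three through holes 14 mm across in a row along y at -50, 0, 50 mm. Origin at the middle of the underside. Each hole holds one tool with the same handle and collar; which is where varies
- left_bracket_grip (a point): left-hand white alumina bracket, 75 g, in either bay of the drawer, any yaw. L-shaped foot 8 mm thick: leg 50 (along x) x 16 mm; at its +x end a 16 mm wide toe juts 20 mm to +y: looking along the leg to the toe, it points left. On the leg an upright fin 34 (x) x 10 mm (y), top 44 mm above the underside: pinch it. Point: fin's middle in plan, 22 mm above the underside, z up
- right_bracket_grip (a point): right-hand white alumina bracket, 75 g, in either bay of the drawer, any yaw. L-shaped foot 8 mm thick: leg 50 (along x) x 16 mm; at its +x end a 16 mm wide toe juts 20 mm to -y: looking along the leg to the toe, it points right. On the leg an upright fin 34 (x) x 10 mm (y), top 44 mm above the underside: pinch it. Point: fin's middle in plan, 22 mm above the underside, z up
- left_bracket: the left-hand bracket itself: origin on its underside, 2 mm to +x and 10 mm to +y of its grip point
- right_bracket: the right-hand bracket itself: origin on its underside, 2 mm to +x and 10 mm to -y of its grip point
- square_tray: square steel tray, fixed, 130 x 130 mm, 18 mm high, walls 3 mm, floor 3 mm thick; origin at the middle of its underside. Takes the left-hand bracket; may be on either side
- round_dish: round steel dish, fixed, 132 mm across, 18 mm high, wall 3 mm, floor 4 mm thick; origin at the middle of its underside. Takes the right-hand bracket; may be on either side
- controller: bystander: fixed grey temperature controller, 80 x 150 mm, 100 mm high, on the side opposite the rack; origin at the middle of its underside
- stub: bystander: rack tool with the same handle and a shaft only 30 mm long; origin at the underside of its collar, top 54 mm higher
- tamper: bystander: rack tool with the same handle and a 22 mm disc at the end of its 60 mm shaft; origin at the underside of its collar, top 54 mm higher
- small_jar: bystander: jar 36 mm across, 55 mm high, standing on the front part of the cabinet's top; origin at its underside
- tall_bottle: bystander: amber bottle 66 mm across, 180 mm high; origin at its underside
- jar: bystander: white jar 72 mm across, 90 mm high; origin at its underside
- crucible: bystander: small white crucible 48 mm across, 40 mm high, behind the cabinet; origin at its underside
- brown_tile: bystander: brown tile offcut 50 x 32 x 12 mm, lying flat on the front part of the cabinet's top; origin at its underside
- dark_tile: bystander: dark tile offcut 50 x 30 x 10 mm, lying flat behind the cabinet; origin at its underside
Things that resemble listed ones, but are neither listed nor needed, are in the scene too. Leave any turquoise look-alike of the square_tray alone.

How it is judged:
On the way:
1. the pin, down in the access hole, has tripped the catch and the drawer is coming out (z of pin_tip in the frame of access_hole below -0.035 m and horizontal distance between pin_tip and access_hole below 0.02 m and value of joint drawer above 0.01 m).
At the end, for the whole second after the job is handed in: Drawer out over 110 mm, catch sprung back; pin upright in its old rack hole (within 15 mm, 0.12 rad); left bracket on its foot (0.12 rad) on the square tray's floor, right one on the round dish's floor, grip points within 62 mm of its middle in x and y (round: in plan), at rest (value of joint drawer above 0.11 m and value of joint catch below 0.003 m and distance of pin_grip from where it was at the start of the episode below 0.015 m and angle between each of pin_grip, left_bracket_grip, right_bracket_grip's own z axis and vertical below 0.12 rad and x of left_bracket_grip in the frame of square_tray between -0.062 and 0.062 m and y of left_bracket_grip in the frame of square_tray between -0.062 and 0.062 m and z of left_bracket_grip in the frame of square_tray between 0.021 and 0.031 m and linear speed of each of left_bracket, right_bracket below 0.02 m/s and horizontal distance between right_bracket_grip and round_dish below 0.062 m and z of right_bracket_grip in the frame of round_dish between 0.021 and 0.031 m); the robot touches nothing.
It fails at once if a bystander is disturbed (moved more than 20 mm) (distance of any of stub, tamper, small_jar, tall_bottle, jar, crucible, brown_tile, dark_tile from where it was at the start of the episode above 0.02 m).
It fails at once if the left bracket is dropped (falls free, faster than 0.6 m/s, about 2 cm) (contact force between left_bracket and the fingers below 0.05 N and linear speed of left_bracket above 0.6 m/s).
It fails at once if the right bracket is dropped (falls free, faster than 0.6 m/s, about 2 cm) (contact force between right_bracket and the fingers below 0.05 N and linear speed of right_bracket above 0.6 m/s).
It also fails if it takes over 72 s, if anything falls off the work surface, if the arm or the gripper's body presses on something with over 40 N, if the wrist force passes 120 N, or if a joint passes its speed limit or range.

## Working session

There is one attempt and no reset: what is moved stays moved. The work goes in short steps, Python scripts to look and compute and a shell command to move; the robot and the scene stay as the last step left them, time stands still between calls to the robot, and variables do not carry over. Pictures are saved under pics/ and viewed, at most 10 in all, crops included, and the job is handed in when it is done.

```bash
ls; mkdir -p pics; cat > h.py <<'E'
import numpy as np, cv2
from rig import get_obs, camera, get_calibration, cut_out
from scipy.spatial.transform import Rotation as R
def save(n,f):
    im=camera(n); cv2.imwrite('pics/'+f,im[:,:,::-1]); return im
def K(c):
    f=200/np.tan(np.radians(c['vertical_fov'])/2)
    return np.array([[f,0,c['cx']],[0,f,c['cy']],[0,0,1.]])
def w(cal,uv,z):
    "pixels -> world at height z"
    c=cal; p=cv2.undistortPoints(np.array(uv,float).reshape(-1,1,2),K(c),np.array(c['D'],float)).reshape(-1,2)
    T=np.array(c['T']); d=np.c_[p,np.ones(len(p))]@T[:3,:3].T; o=T[:3,3]
    return o+d*((z-o[2])/d[:,2])[:,None]
def px(cal,P):
    c=cal; T=np.linalg.inv(np.array(c['T'])); 
    return cv2.projectPoints(np.array(P,float).reshape(-1,1,3),cv2.Rodrigues(T[:3,:3])[0],T[:3,3],K(c),np.array(c['D'],float))[0].reshape(-1,2)
def delta(target,yaw=None):
    "shift in tool axes / 0.08 to a world TCP target; tool yaw now"
    o=get_obs(); r=R.from_quat(o['tool_rot']); return r.inv().apply(np.array(target)-o['position'])/0.08
E
python3 - <<'E'
from h import *
o=get_obs(); print({k:np.round(v,3).tolist() for k,v in o.items()})
a=save('top','t0.png'); b=save('scene','s0.png')
for n in('top','scene'):
    c=get_calibration(n); print(n,np.round(c['T'],3).tolist(),c['vertical_fov'],c['D'])
    for t in['cabinet','rack','pin_grip','square_tray','round_dish','controller','stub','tamper','small_jar','tall_bottle','jar','brown_tile']:
        print(t,[(round(d['conf'],2),np.round(d['bbox']).tolist()) for d in cut_out(n,t)[:3]])
E
```

```text
pics
{'time': 0.0, 'q': [-1.445, 0.528, 1.434, 0.0, 1.181, -0.179], 'joint_velocities': [-0.0, 0.0, -0.0, -0.0, 0.001, 0.002], 'joint_torque': [-0.001, -44.005, -17.659, 0.063, 0.058, -0.0], 'position': [0.187, -0.595, 0.244], 'tool_rot': [0.988, 0.152, 0.0, -0.001], 'ft_force': [0.725, -1.228, 0.502], 'moment': [0.013, 0.039, 0.02], 'grip_force': 0.0, 'grip_width': 0.087}
top [[-0.002, -0.988, 0.157, 0.233], [-1.0, 0.002, 0.003, -0.06], [-0.003, -0.157, -0.988, 1.699], [0.0, 0.0, 0.0, 1.0]] 51.10287843640922 [-0.01858569  0.          0.          0.          0.        ]
cabinet [(0.9, [270.0, 138.0, 318.0, 189.0])]
rack [(0.92, [357.0, 170.0, 405.0, 195.0]), (0.19, [270.0, 184.0, 314.0, 192.0])]
pin_grip [(0.52, [273.0, 184.0, 314.0, 188.0])]
square_tray [(0.93, [361.0, 214.0, 398.0, 242.0]), (0.9, [443.0, 219.0, 481.0, 250.0]), (0.73, [369.0, 278.0, 401.0, 305.0])]
round_dish [(0.67, [217.0, 210.0, 252.0, 244.0]), (0.6, [277.0, 186.0, 311.0, 187.0])]
controller [(0.83, [210.0, 171.0, 252.0, 198.0])]
stub []
tamper []
small_jar [(0.58, [416.0, 198.0, 437.0, 216.0])]
tall_bottle []
ja
[... 426 characters left out ...]
])]
square_tray [(0.74, [316.0, 153.0, 361.0, 180.0]), (0.59, [274.0, 174.0, 325.0, 207.0])]
round_dish [(0.8, [391.0, 264.0, 437.0, 299.0]), (0.46, [441.0, 306.0, 472.0, 346.0]), (0.26, [253.0, 290.0, 271.0, 306.0])]
controller [(0.83, [351.0, 270.0, 408.0, 337.0])]
stub [(0.61, [241.0, 167.0, 248.0, 180.0])]
tamper [(0.63, [253.0, 183.0, 261.0, 208.0]), (0.46, [243.0, 165.0, 251.0, 181.0])]
small_jar [(0.66, [292.0, 224.0, 306.0, 244.0]), (0.16, [242.0, 137.0, 261.0, 176.0])]
tall_bottle [(0.6, [242.0, 137.0, 265.0, 178.0]), (0.3, [351.0, 271.0, 406.0, 333.0])]
jar [(0.69, [438.0, 304.0, 472.0, 344.0]), (0.61, [235.0, 176.0, 275.0, 225.0])]
brown_tile [(0.73, [319.0, 245.0, 335.0, 259.0])]
```

```bash
python3 - <<'E'
import cv2,numpy as np
a=cv2.imread('pics/t0.png')[120:320,160:490]; b=cv2.imread('pics/s0.png')[120:360,215:485]
cv2.imwrite('pics/t0c.png',cv2.resize(a,(792,480),interpolation=3)); cv2.imwrite('pics/s0c.png',cv2.resize(b,None,fx=2.5,fy=2.5,interpolation=3)[:600])
E
```

```text
(no output)
```

View pics/t0c.png

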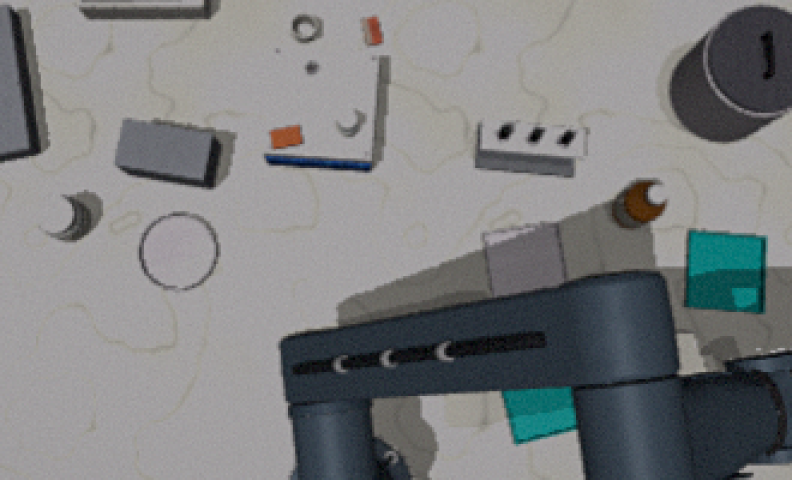

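View pics/s0c.png

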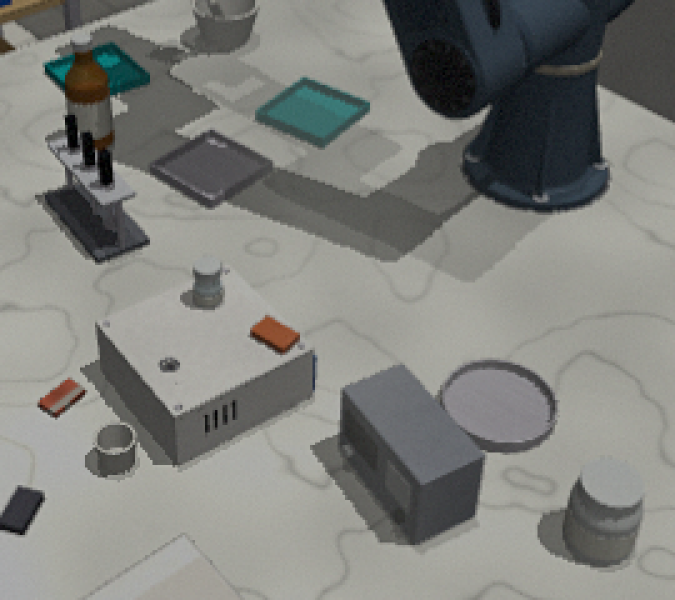

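The top view shows the hole at about (290,148), the rack right of the cabinet with handles at about (370,175), (383,176) and (396,177), the grey tray at (379,228) and the dish at (234,225). The bottle stands just in front of the rack. Next I turn these into world positions.

```bash
python3 - <<'E'
from h import *
c=get_calibration('top'); s=get_calibration('scene')
f=lambda x,y:(160+x/2.4,120+y/2.4)
print('hole',w(c,[f(311,68)],.08), w(s,[(215+170/2.5,120+364/2.5)],.08))
print('cabfront',w(c,[f(266,155),f(371,163),f(381,57)],.08))
print('handles top',w(c,[f(508,125),f(538,128),f(569,131)],.149))
print('handles scene',w(s,[(215+x/2.5,120+y/2.5) for x,y in((71,118),(88,136),(106,153))],.149))
print('collars scene',w(s,[(215+x/2.5,120+y/2.5) for x,y in((71,150),(88,166),(106,184))],.099))
print('tray',w(c,[f(484,235),f(556,224),f(566,287)],.018)); print('dish',w(c,[f(179,251)],.018),w(s,[(215+498/2.5,120+404/2.5)],.018))
print('tray scene',w(s,[(215+211/2.5,120+166/2.5)],.018))
print('bottle',w(c,[f(652,193)],.18), 'sj',w(c,[f(350,121)],.135),'brown',w(c,[f(286,136)],.092))
print('rack',w(c,[f(482,122),f(588,129),f(578,155),f(477,152)],.095))
E
```

```text
hole [[0.70252231 0.06249217 0.08      ]] [[0.70092418 0.06401121 0.08      ]]
cabfront [[ 0.5549638   0.13506524  0.08      ]
 [ 0.54117928 -0.03750604  0.08      ]
 [ 0.72118309 -0.05419509  0.08      ]]
handles top [[ 0.58863871 -0.25490608  0.149     ]
 [ 0.58369172 -0.30219419  0.149     ]
 [ 0.57874921 -0.35103269  0.149     ]]
handles scene [[ 0.57369546 -0.34442339  0.149     ]
 [ 0.57894537 -0.29280673  0.149     ]
 [ 0.58172675 -0.24446497  0.149     ]]
collars scene [[ 0.57970402 -0.34430635  0.099     ]
 [ 0.5816921  -0.29715033  0.099     ]
 [ 0.58499973 -0.24706375  0.099     ]]
tray [[ 0.42922332 -0.22692497  0.018     ]
 [ 0.4476143  -0.34873728  0.018     ]
 [ 0.34151068 -0.36242401  0.018     ]]
dish [[0.40316894 0.28631039 0.018     ]] [[0.4100452  0.29970318 0.018     ]]
tray scene [[ 0.38564961 -0.28569865  0.018     ]]
bottle [[ 0.47441087 -0.46950214  0.18      ]] sj [[ 0.59896294 -0.00474643  0.135     ]] brown [[0.5841666  0.10140168 0.092     ]]
rack [[ 0.60616194 -0.21928573  0.095     ]
 [ 0.59409822 -0.39237478  0.095     ]
 [ 0.55083604 -0.37459698  0.095     ]
 [ 0.55615531 -0.210266    0.095     ]]
```

```bash
python3 - <<'E'
from h import *
o=get_obs(); c=get_calibration('wrist'); r=R.from_quat(o['tool_rot']); T=np.array(c['T'])
print('cam in tool',r.inv().apply(T[:3,3]-o['position']).round(3), (r.inv().as_matrix()@T[:3,:3]).round(3).tolist(), c['vertical_fov'])
print(r.as_matrix().round(3).tolist())
im=cv2.imread('pics/s0.png')[155:230,225:285]; a=cv2.resize(im,None,fx=8,fy=8,interpolation=2); cv2.imwrite('pics/rk.png',a)
E
```

```text
cam in tool [ 0.072  0.    -0.14 ] [[0.0, -0.966, -0.26], [1.0, 0.0, -0.001], [0.001, -0.26, 0.966]] 68.32525808711212
[[0.954, 0.3, -0.0], [0.3, -0.954, 0.0], [-0.0, -0.0, -1.0]]
```

View pics/rk.png

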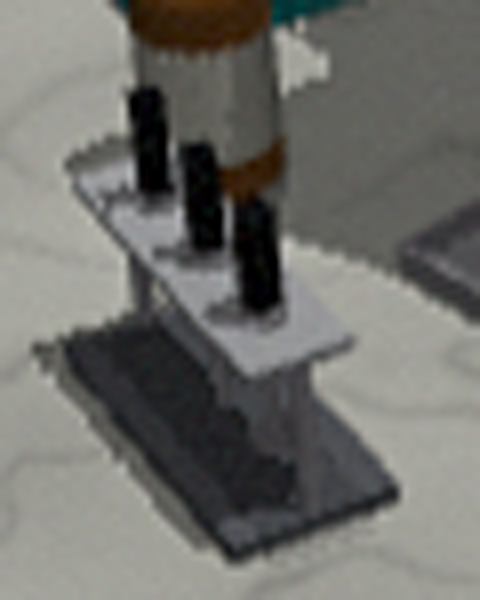

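```bash
cat >> h.py <<'E'
def rot(yaw,tilt=0):
    "tool pose: x axis heading yaw (deg), z tipped by tilt (deg) towards -x"
    return R.from_euler('z',yaw,degrees=True)*R.from_euler('x',180,degrees=True)*R.from_euler('y',-tilt,degrees=True)
def row(pos,Rt):
    o=get_obs(); r=R.from_quat(o['tool_rot'])
    return np.r_[r.inv().apply(np.array(pos)-o['position'])/0.08,(r.inv()*Rt).as_rotvec()/(np.pi/2)].round(3).tolist()
E
python3 - <<'E'
from h import *
print(rot(145,30).as_matrix()[:,2], rot(145,30).as_matrix()[:,0])
print(row([.498,-.243,.21],rot(145,30)), row([.30,-.50,.26],rot(90,0)))
E
```

```text
[ 0.40957602 -0.28678822 -0.8660254 ] [-0.70940648  0.49673176 -0.5       ]
[5.026, -3.047, 0.432, -0.369, -0.182, -1.378] [1.701, -0.725, -0.193, -0.0, -0.0, -0.806]
```

```bash
cat >> h.py <<'E'
from scipy.spatial.transform import Slerp
def plan(*way,start=None):
    "way: (pos, R) targets; prints one line of numbers per call, with rows needed"
    o=get_obs(); p,r=(np.array(o['position']),R.from_quat(o['tool_rot'])) if start is None else start
    for P,Q in way:
        P=np.array(P,float); n=1
        while 1:
            S=Slerp([0,1],R.concatenate([r,Q])); L=[]; pp,rr=p,r
            for k in range(1,n+1):
                q=p+(P-p)*k/n; s=S(k/n); L.append((np.r_[rr.inv().apply(q-pp)/.08,(rr.inv()*s).as_rotvec()/(np.pi/2)],np.linalg.norm(q-pp),np.degrees((rr.inv()*s).magnitude()))); pp,rr=q,s
            if all(abs(l[0]).max()<=1 for l in L): break
            n+=1
        for v,d,a in L: print(','.join('%g'%x for x in v.round(3)),' rows',int(np.ceil(max(d/.0417,a/7.16))))
        print('--'); p,r=P,Q
E
python3 - <<'E'
from h import *
plan(([.498,-.243,.215],rot(145,30)))
E
```

```text
0.838,-0.508,0.062,-0.062,-0.03,-0.23  rows 4
0.965,-0.181,-0.016,-0.062,-0.03,-0.23  rows 4
0.964,0.175,-0.062,-0.062,-0.03,-0.23  rows 4
0.836,0.51,-0.072,-0.062,-0.03,-0.23  rows 4
0.598,0.777,-0.044,-0.062,-0.03,-0.23  rows 4
0.284,0.939,0.019,-0.062,-0.03,-0.23  rows 4
--
```

```bash

python3 -m inch '[0.84,-0.51,0.06,-0.06,-0.03,-0.23,0.84,-0.51,0.06,-0.06,-0.03,-0.23,0.84,-0.51,0.06,-0.06,-0.03,-0.23,0.84,-0.51,0.06,-0.06,-0.03,-0.23]' 
python3 -m inch '[0.96,-0.18,-0.02,-0.06,-0.03,-0.23,0.96,-0.18,-0.02,-0.06,-0.03,-0.23,0.96,-0.18,-0.02,-0.06,-0.03,-0.23,0.96,-0.18,-0.02,-0.06,-0.03,-0.23]'
python3 -m inch '[0.96,0.18,-0.06,-0.06,-0.03,-0.23,0.96,0.18,-0.06,-0.06,-0.03,-0.23,0.96,0.18,-0.06,-0.06,-0.03,-0.23,0.96,0.18,-0.06,-0.06,-0.03,-0.23]'
python3 -m inch '[0.84,0.51,-0.07,-0.06,-0.03,-0.23,0.84,0.51,-0.07,-0.06,-0.03,-0.23,0.84,0.51,-0.07,-0.06,-0.03,-0.23,0.84,0.51,-0.07,-0.06,-0.03,-0.23]'
python3 -m inch '[0.6,0.78,-0.04,-0.06,-0.03,-0.23,0.6,0.78,-0.04,-0.06,-0.03,-0.23,0.6,0.78,-0.04,-0.06,-0.03,-0.23,0.6,0.78,-0.04,-0.06,-0.03,-0.23]'
python3 -m inch '[0.28,0.94,0.02,-0.06,-0.03,-0.23,0.28,0.94,0.02,-0.06,-0.03,-0.23,0.28,0.94,0.02,-0.06,-0.03,-0.23,0.28,0.94,0.02,-0.06,-0.03,-0.23]'
python3 - <<'E'
from h import *
c=get_calibration('wrist'); save('wrist','w1.png'); print(get_obs()['position'])
for t in['rack','pin_grip','stub','tamper','tall_bottle']:
    print(t,[(round(d['conf'],2),np.round(d['bbox']).tolist()) for d in cut_out('wrist',t)[:3]])
np.save('w1T.npy',c['T'])
E
```

```text
time: 1.63
position: [0.2406, -0.5338, 0.2394]
tool_rot: [0.943, 0.329, -0.016, 0.049]
ft_force: [0.1, -0.1, 0.6]
grip_width: 0.087
grip_force: 0.0
time: 1.97
position: [0.2912, -0.4767, 0.2351]
tool_rot: [0.865, 0.491, -0.031, 0.097]
ft_force: [-0.4, 1.4, -0.3]
grip_width: 0.0868
grip_force: 0.0
time: 2.3
position: [0.3428, -0.4196, 0.2303]
tool_rot: [0.758, 0.635, -0.046, 0.142]
ft_force: [0.3, 0.4, -0.5]
grip_width: 0.0872
grip_force: 0.0
time: 2.63
position: [0.3947, -0.3613, 0.2252]
tool_rot: [0.623, 0.759, -0.058, 0.182]
ft_force: [0.3, -0.3, 0.4]
grip_width: 0.0872
grip_force: 0.0
time: 2.97
position: [0.4473, -0.3031, 0.2202]
tool_rot: [0.467, 0.855, -0.069, 0.216]
ft_force: [0.3, 0.6, -0.4]
grip_width: 0.0867
grip_force: 0.0
time: 3.3
position: [0.5002, -0.2449, 0.2155]
tool_rot: [0.293, 0.922, -0.077, 0.242]
ft_force: [-0.5, 0.0, 0.1]
grip_width: 0.0872
grip_force: 0.0
[ 0.49949099 -0.24564408  0.21546993]
rack [(0.86, [242.0, 98.0, 409.0, 242.0])]
pin_grip []
stub [(0.66, [270.0, 219.0, 294.0, 249.0])]
tamper [(0.76, [350.0, 146.0, 387.0, 243.0])]
tall_bottle [(0.63, [100.0, 146.0, 195.0, 224.0])]
```

View pics/w1.png

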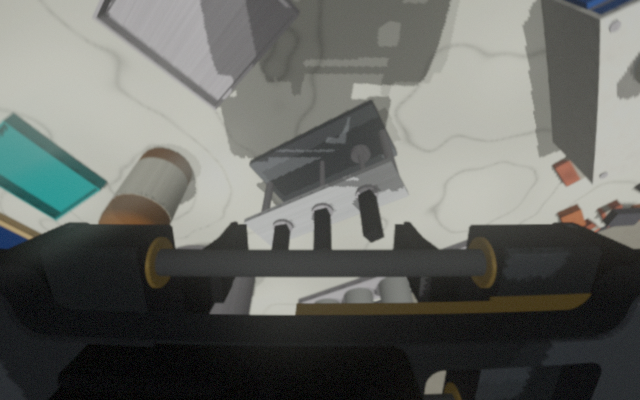

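The picture is upside down, with near things at the top. The rack is at (325,170), the handles at (283,235), (322,228) and (370,213), and a tamper disc shows at (360,152). I'll zoom in on the shafts.

```bash
python3 - <<'E'
import cv2
im=cv2.imread('pics/w1.png')[90:255,235:420]; im=cv2.convertScaleAbs(im,alpha=1.6,beta=20); cv2.imwrite('pics/w1c.png',cv2.resize(im[::-1,::-1],None,fx=3.6,fy=3.6,interpolation=2))
E
```

```text
(no output)
```

View pics/w1c.png

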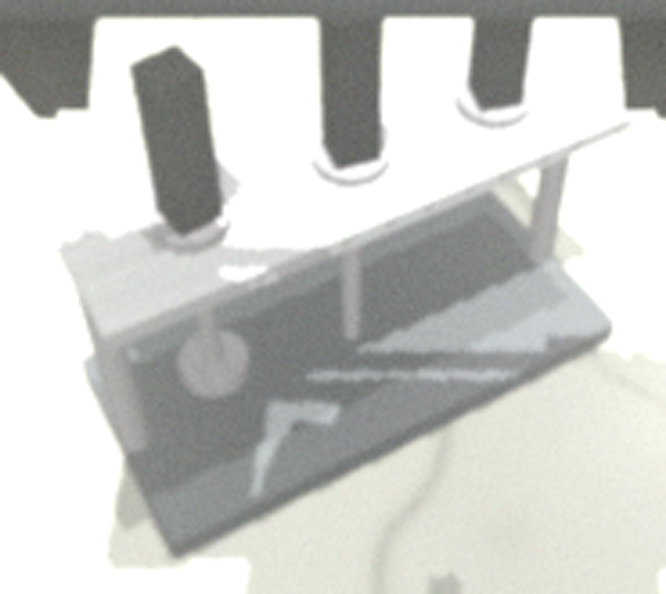

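The middle tool is the pin, with a long bare shaft. The left one has the disc (tamper) and the right one shows no shaft below the plate (stub). I measure the collars.

```bash
python3 - <<'E'
from h import *
c=dict(get_calibration('wrist')); c['T']=np.load('w1T.npy')
f=lambda L:[(419-u/3.6,254-v/3.6) for u,v in L]
print('collars',w(c,f([(192,234),(351,166),(494,107)]),.097).round(4).tolist())
print('tip',w(c,f([(351,338)]),.015).round(4).tolist())
print('plate near edge',w(c,f([(106,335),(628,124)]),.095).round(4).tolist())
print('base near edge',w(c,f([(177,543),(610,328)]),.012).round(4).tolist())
# where would the guess project
print(get_obs()['time'],get_obs()['q'].round(2))
plan(([.583,-.299,.245],rot(84)))
E
```

```text
collars [[0.5785, -0.2461, 0.097], [0.5757, -0.2961, 0.097], [0.5721, -0.3465, 0.097]]
tip [[0.5775, -0.2971, 0.015]]
plate near edge [[0.5623, -0.2124, 0.095], [0.5445, -0.3761, 0.095]]
base near edge [[0.5465, -0.2122, 0.012], [0.5307, -0.3746, 0.012]]
3.6 [-0.67  0.37  2.    0.1   0.26 -1.71]
-0.636,0.029,0.146,0.086,0.148,0.329  rows 5
-0.549,0.353,-0.022,0.086,0.148,0.329  rows 5
--
```

```bash
python3 - <<'E'
from h import *
plan(([.578,-.297,.225],rot(85)))
E
```

```text
-0.546,0.021,0.239,0.084,0.148,0.324  rows 5
-0.497,0.317,0.091,0.084,0.148,0.324  rows 5
--
```

```bash

python3 -m inch '[-0.55,0.02,0.24,0.084,0.148,0.324,-0.55,0.02,0.24,0.084,0.148,0.324,-0.55,0.02,0.24,0.084,0.148,0.324,-0.55,0.02,0.24,0.084,0.148,0.324,-0.55,0.02,0.24,0.084,0.148,0.324]' >/dev/null
python3 -m inch '[-0.5,0.32,0.09,0.084,0.148,0.324,-0.5,0.32,0.09,0.084,0.148,0.324,-0.5,0.32,0.09,0.084,0.148,0.324,-0.5,0.32,0.09,0.084,0.148,0.324,-0.5,0.32,0.09,0.084,0.148,0.324,-0.5,0.32,0.09,0.084,0.148,0.324]' 
python3 - <<'E'
from h import *
c=get_calibration('wrist'); im=save('wrist','w2.png'); np.save('w2T.npy',c['T'])
print(R.from_quat(get_obs()['tool_rot']).as_matrix().round(3).tolist())
P=np.array([[.578,-.297,.149],[.578,-.297,.099]]); print(px(c,P))
for t in['rack','pin_grip','stub','tamper']:
    for d in cut_out('wrist',t)[:3]:
        m=np.argwhere(d['region']); print(t,round(d['conf'],2),np.round(d['bbox']).tolist(),m.mean(0)[::-1])
crop=im[130:400,160:480,::-1]; cv2.imwrite('pics/w2c.png',cv2.resize(crop,None,fx=2.2,fy=2.2,interpolation=2))
E
```

```text
time: 4.52
position: [0.5791, -0.2976, 0.2247]
tool_rot: [0.737, 0.675, -0.001, 0.001]
ft_force: [0.4, -0.1, -0.5]
grip_width: 0.0871
grip_force: 0.0
[[0.084, 0.996, -0.0], [0.996, -0.084, -0.002], [-0.002, 0.0, -1.0]]
[[317.9027363  209.98465278]
 [318.28776738 193.25765817]]
rack 0.57 [286.0, 102.0, 356.0, 248.0] [320.23447829 168.70524951]
pin_grip 0.59 [307.0, 185.0, 329.0, 222.0] [320.43913043 200.89565217]
pin_grip 0.18 [309.0, 128.0, 334.0, 157.0] [320.72222222 141.90972222]
stub 0.89 [310.0, 235.0, 331.0, 249.0] [319.60458453 241.02005731]
stub 0.33 [285.0, 99.0, 357.0, 246.0] [320.10878765 169.09210854]
tamper 0.92 [308.0, 128.0, 336.0, 159.0] [320.6202946  142.10801964]
```

View pics/w2c.png

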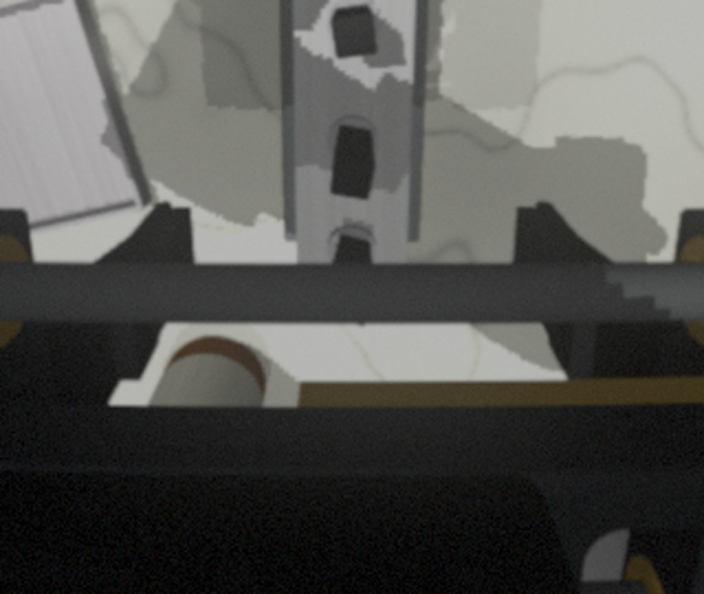

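The handles sit under the gripper, with the pin's handle top at about (320,208), which gives (0.580,-0.296). It is twisted about 10° in the picture. I descend and grip.

```bash

python3 -m inch '[0.02,0.007,0.6,0,0,0.11,0.02,0.007,0.6,0,0,0.11,0.02,0.007,0.6,0,0,0.11]' 40 20 >/dev/null
python3 -m inch '[0,0,0.3,0,0,0,0,0,0.62,0,0,0,0,0,0.62,0,0,0]'
python3 -m inch '[0,0,0,0,0,0,0,0,0,0,0,0,0,0,0,0,0,0,0,0,0,0,0,0,0,0,0,0,0,0,0,0,0,0,0,0]' 5 25
```

```text
time: 5.27
position: [0.5771, -0.292, 0.124]
tool_rot: [0.791, 0.612, -0.001, -0.003]
ft_force: [-1.3, 0.6, -0.8]
grip_width: 0.0548
grip_force: 0.0
time: 5.77
position: [0.5796, -0.2939, 0.1282]
tool_rot: [0.791, 0.612, -0.0, 0.001]
ft_force: [0.9, -0.2, 0.9]
grip_width: 0.0148
grip_force: 0.0
```

```bash

python3 -m inch '[0,0,0,0,0,0,0,0,0,0,0,0,0,0,0,0,0,0]'
python3 -m inch '[0,0,-0.3,0,0,0,0,0,-0.6,0,0,0,0,0,-0.9,0,0,0,0,0,-0.9,0,0,0]'
python3 - <<'E'
from h import *
print(get_obs()['position'], R.from_quat(get_obs()['tool_rot']).as_matrix().round(3).tolist())
E
```

```text
time: 6.02
position: [0.5796, -0.2939, 0.1281]
tool_rot: [0.791, 0.612, -0.0, 0.001]
ft_force: [-0.4, -1.1, 5.7]
grip_width: 0.0136
grip_force: 25.0
time: 6.35
position: [0.5817, -0.2952, 0.2038]
tool_rot: [0.791, 0.612, 0.001, 0.005]
ft_force: [0.2, -0.1, 1.1]
grip_width: 0.014
grip_force: 25.0
[ 0.58165874 -0.29521171  0.20384499] [[0.252, 0.968, 0.007], [0.968, -0.252, -0.006], [-0.004, 0.009, -1.0]]
```

```bash
python3 - <<'E'
from h import *
Q=R.from_quat([.791,.612,0,0])
plan(([.60,-.27,.285],Q),([.690,.02,.285],Q),([.702,.063,.215],Q))
E
```

```text
0.179,0.076,-0.507,0.003,0.001,-0  rows 2
0.18,0.074,-0.507,0.003,0.001,-0  rows 2
--
0.948,0.045,0,0,0,0  rows 2
0.948,0.045,0,0,0,0  rows 2
0.948,0.045,0,0,0,0  rows 2
0.948,0.045,0,0,0,0  rows 2
--
0.558,0.01,0.875,0,0,0  rows 2
--
```

```bash

python3 -m inch '[0,0,-0.5,0,0,0,0,0,-1,0,0,0,0,0,-1,0,0,0]' >/dev/null
python3 -m inch '[0.6,0.1,0,0,0,0,1,0.15,0,0,0,0]' >/dev/null
python3 -m inch '[0.5,0.02,0,0,0,0,1,0.05,0,0,0,0]' >/dev/null
python3 -m inch '[0.5,0.02,0,0,0,0,1,0.05,0,0,0,0]' >/dev/null
python3 -m inch '[0.5,0.02,0,0,0,0,0.95,0.05,0,0,0,0,0.95,0.05,0,0,0,0]'
python3 - <<'E'
from h import *
Q=R.from_quat([.791,.612,0,0])
plan(([.702,.063,.215],Q))
E
```

```text
time: 7.35
position: [0.6828, 0.0139, 0.2772]
tool_rot: [0.789, 0.614, 0.001, -0.001]
ft_force: [0.0, -0.1, -0.6]
grip_width: 0.014
grip_force: 25.0
0.651,0.083,0.779,-0.001,-0.002,0.004  rows 2
--
```

```bash

python3 -m inch '[0.33,0.04,0.39,0,0,0,0.65,0.08,0.78,0,0,0,0.65,0.08,0.78,0,0,0,0.65,0.08,0.78,0,0,0,0.65,0.08,0.78,0,0,0]' 
python3 - <<'E'
from h import *
o=get_obs(); r=R.from_quat(o['tool_rot']);c=get_calibration('wrist'); im=save('wrist','w3.png'); np.save('w3T.npy',c['T'])
print(o['position'], px(c,[o['position']+r.apply([0,0,.113]),[.702,.063,.08]]))
crop=im[60:260,200:440,::-1]; cv2.imwrite('pics/w3c.png',cv2.resize(crop,None,fx=3,fy=3,interpolation=2))
E
```

```text
time: 7.77
position: [0.7012, 0.0542, 0.2159]
tool_rot: [0.791, 0.612, -0.001, 0.0]
ft_force: [0.6, -0.8, 0.1]
grip_width: 0.014
grip_force: 25.0
[0.70120947 0.05422338 0.21587383] [[319.61038027 197.84966902]
 [318.20646718 182.44632261]]
```

View pics/w3c.png

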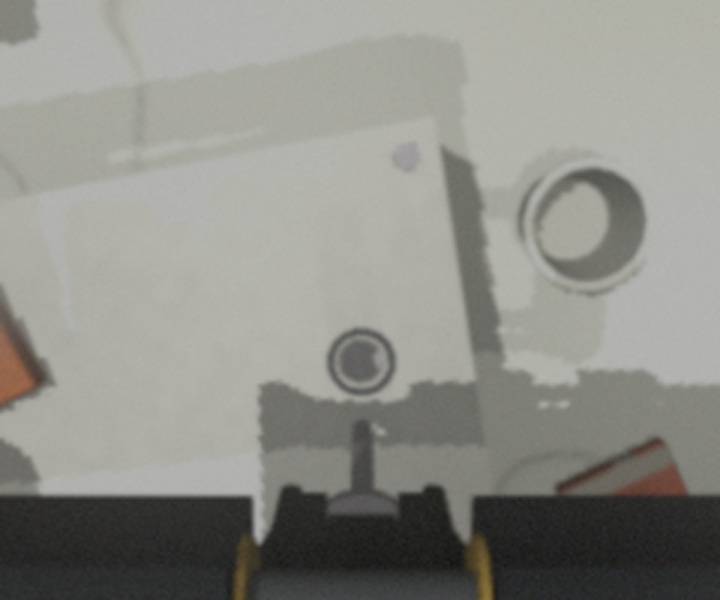

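The hole is at about (320.3,180.3) and the pin tip at about (320.7,201.3). I compute the correction.

```bash
python3 - <<'E'
from h import *
o=get_obs(); r=R.from_quat(o['tool_rot']); c=dict(get_calibration('wrist')); c['T']=np.load('w3T.npy')
H=w(c,[(320.3,180.3)],.08)[0]; t=w(c,[(320.7,201.5)],o['position'][2]-.113)[0]
print(H,t,o['position'],'tip off tool',r.inv().apply(t-o['position']),'shift',r.inv().apply(H-t)/.08)
E
```

```text
[0.70447568 0.06453516 0.08      ] [0.70130468 0.05088169 0.10418936] [0.70181165 0.05369641 0.21718936] tip off tool [-2.71068129e-03  9.94470550e-07  1.13003681e-01] shift [ 0.17552381 -0.005313    0.30213866]
```

```bash

python3 -m inch '[0.17,-0.005,0.1,0,0,0,0.175,-0.005,0.22,0,0,0,0.175,-0.005,0.24,0,0,0,0.175,-0.005,0.28,0,0,0,0.175,-0.005,0.31,0,0,0,0.175,-0.005,0.34,0,0,0]' 
python3 - <<'E'
from h import *
o=get_obs(); print(o['position'],o['ft_force'], o['position'][2]-.113)
E
```

```text
time: 8.32
position: [0.7044, 0.0683, 0.1892]
tool_rot: [0.791, 0.612, -0.0, 0.0]
ft_force: [-0.1, -0.0, -0.7]
grip_width: 0.0138
grip_force: 25.0
[0.70443127 0.06828134 0.18917618] [-0.12417101 -0.03709746 -0.66694527] 0.07617618135438324
```

```bash

python3 -m inch '[-0.01,0.005,0.2,0,0,0,-0.01,0.005,0.4,0,0,0,-0.01,0.005,0.5,0,0,0,-0.01,0.005,0.55,0,0,0,-0.01,0.005,0.59,0,0,0,-0.01,0.005,0.59,0,0,0]'
python3 -m inch '[0,0,0.015,0,0,0,0,0,0.015,0,0,0]' 
python3 - <<'E'
from h import *
o=get_obs(); print(o['position'],o['ft_force'], o['position'][2]-.113)
save('top','t1.png'); 
for t in['drawer_middle','left_bracket_grip','right_bracket_grip','cabinet']:
    print(t,[(round(d['conf'],2),np.round(d['bbox']).tolist()) for d in cut_out('top',t)[:3]])
E
```

```text
time: 8.82
position: [0.7045, 0.0675, 0.1427]
tool_rot: [0.791, 0.612, -0.0, 0.0]
ft_force: [-1.3, -0.2, 3.3]
grip_width: 0.0141
grip_force: 25.0
time: 8.98
position: [0.7046, 0.0676, 0.1417]
tool_rot: [0.791, 0.612, -0.0, 0.001]
ft_force: [-1.8, -0.6, 3.3]
grip_width: 0.014
grip_force: 25.0
[0.7046031  0.06756762 0.14169229] [-1.80331856 -0.5724342   3.27930292] 0.02869228835404601
drawer_middle [(0.73, [290.0, 186.0, 314.0, 201.0])]
left_bracket_grip []
right_bracket_grip [(0.28, [174.0, 200.0, 193.0, 222.0])]
cabinet [(0.71, [359.0, 170.0, 408.0, 193.0])]
```

```bash

python3 -m inch '[0,0,0.02,0,0,0,0,0,0.035,0,0,0,0,0,0.035,0,0,0,0,0,0.035,0,0,0]' 
python3 -m inch '[0,0,0.01,0,0,0,0,0,0.01,0,0,0,0,0,0.01,0,0,0,0,0,0.01,0,0,0]' 
python3 - <<'E'
from h import *
c=get_calibration('top')
im=save('top','t2.png'); a=cv2.imread('pics/t0.png').astype(int); b=im[:,:,::-1].astype(int)
d=np.abs(a-b).sum(2)[180:230,260:330]>60; m=np.argwhere(d); print(m.min(0)+[180,260],m.max(0)+[180,260],len(m))
for t in['drawer_middle']:
    print(t,[(round(d['conf'],2),np.round(d['bbox']).tolist()) for d in cut_out('top',t)[:3]])
# predicted front top edge (z .062) for drawer out 0 / .125
for e in(0,.125): print(px(c,[[.548-.005-e,.05-.01,.062]]))
E
```

```text
time: 9.57
position: [0.7048, 0.0676, 0.1387]
tool_rot: [0.791, 0.612, -0.0, 0.001]
ft_force: [-2.5, -0.2, 6.4]
grip_width: 0.0139
grip_force: 25.0
time: 9.9
position: [0.7049, 0.0676, 0.1385]
tool_rot: [0.791, 0.612, 0.0, 0.001]
ft_force: [-3.3, 0.9, 8.0]
grip_width: 0.0136
grip_force: 25.0
[180 260] [229 329] 2491
drawer_middle [(0.67, [285.0, 185.0, 313.0, 219.0])]
[[295.1763357  188.35873718]]
[[294.94598845 219.59061361]]
```

The drawer's front edge went from row about 188 to 219 in the top picture, so it is fully out. I withdraw the pin and return it.

```bash

python3 -m inch '[0,0,-0.5,0,0,0,0,0,-0.9,0,0,0,0,0,-0.9,0,0,0]' >/dev/null
python3 -m inch '[0,0,-0.5,0,0,0,0,0,-0.9,0,0,0,0,0,-0.9,0,0,0]' 
python3 - <<'E'
from h import *
Q=R.from_quat([.791,.612,0,0])
plan(([.5796,-.2939,.283],Q))
E
```

```text
time: 10.5
position: [0.7091, 0.0679, 0.2887]
tool_rot: [0.791, 0.612, 0.006, 0.005]
ft_force: [1.9, -0.5, 1.3]
grip_width: 0.0136
grip_force: 25.0
-0.957,-0.086,0.01,0.002,-0,-0  rows 2
-0.957,-0.086,0.011,0.002,-0,-0  rows 2
-0.957,-0.086,0.012,0.002,-0,-0  rows 2
-0.957,-0.086,0.012,0.002,-0,-0  rows 2
-0.957,-0.086,0.013,0.002,-0,-0  rows 2
--
```

```bash

python3 -m inch '[-0.5,-0.04,0,0,0,0,-0.96,-0.09,0,0,0,0]' >/dev/null
python3 -m inch '[-0.5,-0.04,0,0,0,0,-0.96,-0.09,0,0,0,0]' >/dev/null
python3 -m inch '[-0.5,-0.04,0,0,0,0,-0.96,-0.09,0,0,0,0]' >/dev/null
python3 -m inch '[-0.5,-0.04,0,0,0,0,-0.96,-0.09,0,0,0,0]' >/dev/null
python3 -m inch '[-0.5,-0.04,0,0,0,0,-0.93,-0.09,0,0,0,0,-0.93,-0.09,0,0,0,0,-0.93,-0.09,0,0,0,0,-0.93,-0.09,0,0,0,0]'
python3 - <<'E'
from h import *
Q=R.from_quat([.791,.612,0,0])
plan(([.5796,-.2939,.235],Q))
E
```

```text
time: 11.58
position: [0.5737, -0.2921, 0.2804]
tool_rot: [0.791, 0.611, 0.0, -0.0]
ft_force: [0.0, 1.5, -1.3]
grip_width: 0.0137
grip_force: 25.0
-0.004,0.077,0.568,-0,-0,-0.001  rows 2
--
```

```bash

python3 -m inch '[0,0.077,0.3,0,0,0,0,0.077,0.57,0,0,0,0,0.077,0.57,0,0,0,0,0.077,0.57,0,0,0,0,0.077,0.57,0,0,0]'
python3 - <<'E'
from h import *
o=get_obs(); r=R.from_quat(o['tool_rot']);c=get_calibration('wrist'); im=save('wrist','w4.png')
print(o['position'],o['q'].round(2)); Q=R.from_quat([.791,.612,0,0]); plan(([.5796,-.2939,.129],Q))
g=cv2.cvtColor(im,7)
crop=im[120:250,240:400,::-1]; cv2.imwrite('pics/w4c.png',cv2.resize(crop,None,fx=4,fy=4,interpolation=2))
print(px(c,[o['position']+r.apply([-.0027,0,.113]),[.5789,-.2965,.095]]))
E
```

```text
time: 12.0
position: [0.5806, -0.2931, 0.2367]
tool_rot: [0.791, 0.612, 0.0, 0.001]
ft_force: [0.3, -0.2, -0.9]
grip_width: 0.014
grip_force: 25.0
[ 0.58062649 -0.29312569  0.23671426] [-0.64  0.57  1.37 -0.    1.2  -0.39]
-0.003,-0.009,0.677,0.001,0.001,0  rows 2
-0.003,-0.008,0.677,0.001,0.001,0  rows 2
--
[[319.58594085 200.76115841]
 [318.61419077 193.46706791]]
```

View pics/w4c.png

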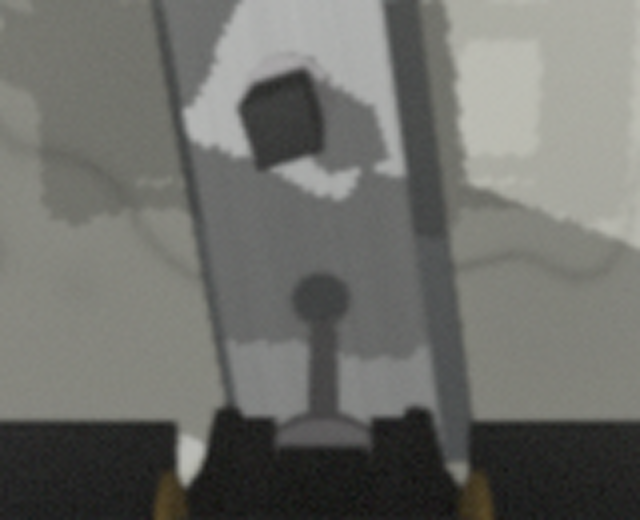

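The hole at (320,194.5) lines up with the tip to within about 1 mm, so I insert.

```bash

python3 -m inch '[-0.01,-0.01,0.3,0,0,0,-0.01,-0.01,0.5,0,0,0,-0.01,-0.01,0.68,0,0,0,-0.01,-0.01,0.68,0,0,0]'
python3 -m inch '[0,0,0.3,0,0,0,0,0,0.55,0,0,0,0,0,0.62,0,0,0,0,0,0.65,0,0,0,0,0,0.65,0,0,0]'
python3 - <<'E'
from h import *
o=get_obs();print(o['position'],o['ft_force'])
E
```

```text
time: 12.38
position: [0.5779, -0.2937, 0.1801]
tool_rot: [0.791, 0.612, -0.001, -0.001]
ft_force: [0.2, 0.2, -0.0]
grip_width: 0.0136
grip_force: 25.0
time: 12.8
position: [0.5794, -0.2951, 0.1306]
tool_rot: [0.791, 0.612, 0.0, 0.001]
ft_force: [0.1, -0.3, -0.7]
grip_width: 0.0138
grip_force: 25.0
[ 0.57940619 -0.2950758   0.13063092] [ 0.13733436 -0.25711815 -0.66658797]
```

```bash

python3 -m inch '[0,0,0.025,0,0,0,0,0,0.025,0,0,0]'
python3 -m inch '[0,0,0,0,0,0,0,0,0,0,0,0,0,0,0,0,0,0,0,0,0,0,0,0]' 60
python3 -m inch '[0,0,-0.4,0,0,0,0,0,-0.8,0,0,0,0,0,-1,0,0,0]' >/dev/null
python3 -m inch '[0,0,-0.3,0,0,0,0,0,-0.5,0,0,0,0,0,-0.5,0,0,0]'
python3 - <<'E'
from h import *
im=save('top','t3.png'); 
for t in['drawer_middle','left_bracket_grip','right_bracket_grip']:
    print(t,[(round(d['conf'],2),np.round(d['bbox']).tolist()) for d in cut_out('top',t)[:3]])
# drawer middle guess: cabinet yaw from hole & front edge
y=np.radians(-5); u=np.array([np.cos(y),np.sin(y)]); v=np.array([-u[1],u[0]])
org=np.array([.7045,.0645])-.06*u-.02*v; print('cab origin',org, 'drawer mid approx', org-.09*u+.06*u-.125*u)
c=org-.155*u
plan(([c[0]-.01,c[1]-.09,.29],rot(88)))
E
```

```text
time: 12.97
position: [0.5795, -0.2953, 0.129]
tool_rot: [0.791, 0.612, 0.0, 0.002]
ft_force: [0.4, 0.0, 0.0]
grip_width: 0.0137
grip_force: 25.0
time: 13.3
position: [0.5789, -0.2949, 0.1281]
tool_rot: [0.791, 0.612, -0.0, 0.001]
ft_force: [-0.5, 0.1, -0.8]
grip_width: 0.0329
grip_force: 0.0
time: 13.8
position: [0.5807, -0.296, 0.2521]
tool_rot: [0.791, 0.612, 0.001, 0.005]
ft_force: [0.1, 0.1, 0.6]
grip_width: 0.0596
grip_force: 0.0
drawer_middle []
left_bracket_grip []
right_bracket_grip []
cab origin [0.6429852  0.04980545] drawer mid approx [0.48857503 0.06331459]
0.73,-0.511,-0.136,-0,-0,-0.035  rows 2
0.757,-0.47,-0.136,-0,-0,-0.035  rows 2
0.782,-0.428,-0.137,-0,-0,-0.035  rows 2
0.804,-0.384,-0.137,-0,-0,-0.035  rows 2
--
```

```bash

python3 -m inch '[0.37,-0.26,-0.07,0,0,-0.017,0.73,-0.5,-0.14,0,0,-0.035]' >/dev/null
python3 -m inch '[0.4,-0.23,-0.07,0,0,-0.017,0.76,-0.47,-0.14,0,0,-0.035]' >/dev/null
python3 -m inch '[0.4,-0.21,-0.07,0,0,-0.017,0.78,-0.43,-0.14,0,0,-0.035]' >/dev/null
python3 -m inch '[0.4,-0.19,-0.07,0,0,-0.017,0.9,-0.38,-0.14,0,0,-0.035,0.9,-0.38,-0.14,0,0,-0.035,0.9,-0.38,-0.14,0,0,-0.035,0.9,-0.38,-0.14,0,0,-0.035]' 
python3 - <<'E'
from h import *
o=get_obs();c=get_calibration('wrist'); im=save('wrist','w5.png'); np.save('w5T.npy',c['T'])
print(o['position'])
for t in['drawer_middle','left_bracket_grip','right_bracket_grip']:
    print(t,[(round(d['conf'],2),np.round(d['bbox']).tolist()) for d in cut_out('wrist',t)[:3]])
cv2.imwrite('pics/w5c.png',cv2.resize(im[0:240,180:500,::-1],None,fx=2.5,fy=2.5,interpolation=2))
E
```

```text
time: 14.92
position: [0.4809, -0.0199, 0.2914]
tool_rot: [0.719, 0.695, -0.001, 0.0]
ft_force: [0.4, -1.1, -0.6]
grip_width: 0.0599
grip_force: 0.0
[ 0.48094864 -0.01987153  0.29138976]
drawer_middle [(0.82, [269.0, 26.0, 378.0, 179.0])]
left_bracket_grip [(0.9, [305.0, 124.0, 342.0, 158.0])]
right_bracket_grip [(0.68, [270.0, 26.0, 547.0, 190.0]), (0.64, [304.0, 53.0, 334.0, 100.0]), (0.62, [406.0, 140.0, 456.0, 176.0])]
```

View pics/w5c.png

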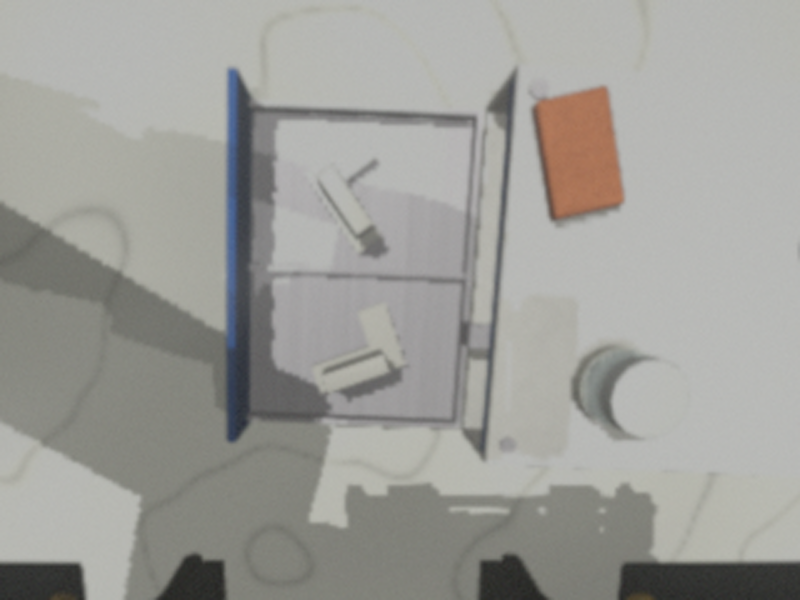

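The drawer is open. The lower bay has a leg at crop (315,378)→(400,355) with its toe going left of the leg direction, so it is the left-hand bracket; the upper bay's fin runs (325,170)→(370,240), which looks right-hand. I'll fit the 3D model to the silhouettes for poses and to check handedness.

```bash
cat >> h.py <<'E'
def boxes(s):
    b=lambda x0,x1,y0,y1,z0,z1:np.array([[x,s*y,z] for x in(x0,x1) for y in(y0,y1) for z in(z0,z1)])/1000
    return [b(-23,27,-8,8,0,8),b(11,27,8,28,0,8),b(-17,17,-5,5,8,44)]
def mask(c,s,p,z):
    m=np.zeros((1600,2560),np.uint8); a=np.radians(p[2]); M=np.array([[np.cos(a),-np.sin(a),0],[np.sin(a),np.cos(a),0],[0,0,1]])
    for B in boxes(s):
        q=px(c,B@M.T+[p[0],p[1],z]); cv2.fillConvexPoly(m,cv2.convexHull(np.int32(q*4+2)),1)
    return cv2.resize(m.astype(np.float32),(640,400),interpolation=cv2.INTER_AREA)
def fit(c,region,s,z=.010):
    from scipy.optimize import minimize
    g=region.astype(float); m=np.argwhere(region).mean(0)[::-1]; p0=w(c,[m],z+.015)[0]; best=None
    def f(p):
        q=mask(c,s,[p[0]/1000,p[1]/1000,p[2]],z); return -np.minimum(q,g).sum()/np.maximum(q,g).sum()
    for y in range(-180,180,30):
        r=minimize(f,[p0[0]*1000,p0[1]*1000,y],method='Nelder-Mead',options=dict(initial_simplex=np.array([p0[0]*1000,p0[1]*1000,y])+np.array([[0,0,0],[8,0,0],[0,8,0],[0,0,15]]),maxiter=150))
        if best is None or r.fun<best.fun: best=r
    return best.x.round(1),round(-best.fun,3)
E
python3 - <<'E'
from h import *
c=dict(get_calibration('wrist')); c['T']=np.load('w5T.npy')
for t,s0 in(('left_bracket_grip',1),('right_bracket_grip',-1)):
    for d in cut_out('wrist',t)[:3]:
        b=d['bbox']
        if b[2]-b[0]<60 and b[0]<400:
            for s in(1,-1): print(t,round(d['conf'],2),np.round(b),d['region'].sum(),'hand',s,fit(c,d['region'],s))
E
```

```text
left_bracket_grip 0.9 [305. 124. 342. 158.] 622 hand 1 (array([484.2,   9.5,  17.5]), np.float64(0.95))
left_bracket_grip 0.9 [305. 124. 342. 158.] 622 hand -1 (array([ 495.2,   21. , -100.1]), np.float64(0.653))
right_bracket_grip 0.64 [304.  53. 334. 100.] 683 hand 1 (array([ 481.3,  109.5, -119.5]), np.float64(0.653))
right_bracket_grip 0.64 [304.  53. 334. 100.] 683 hand -1 (array([481.8,  93.6, 123.1]), np.float64(0.937))
```

Both fits are clear: the left bracket is at (0.484,0.0095) with yaw 17.5° (IoU 0.95), and the right one at (0.482,0.0936) with yaw 123° (0.94). I check clearances round the dish and plan the left grasp.

```bash
python3 - <<'E'
from h import *
c=get_calibration('top'); s=get_calibration('scene'); camera('top'); camera('scene')
f=lambda x,y:(160+x/2.4,120+y/2.4); g=lambda x,y:(215+x/2.5,120+y/2.5)
print('ctrl top',w(c,[f(127,119),f(218,134),f(207,176),f(116,165)],.1).round(3).tolist())
print('ctrl scene near-top corners',w(s,[g(343,390),g(403,365),g(483,455),g(418,488)],.1).round(3).tolist())
print('jar',w(c,[f(55,215)],.09),w(s,[g(610,485)],.09))
from rig import cut_out
for n,cc in(('top',c),('scene',s)):
  for t in('round_dish','square_tray'):
    for d in cut_out(n,t)[:3]:
      m=np.argwhere(d['region']).mean(0)[::-1]; print(n,t,round(d['conf'],2),w(cc,[m],.010).round(4).tolist(),np.round(d['bbox']).tolist())
plan(([.4842,.0095,.12],rot(17.5)))
E
```

```text
ctrl top [[0.612, 0.361, 0.1], [0.586, 0.212, 0.1], [0.517, 0.228, 0.1], [0.535, 0.376, 0.1]]
ctrl scene near-top corners [[0.589, 0.229, 0.1], [0.513, 0.242, 0.1], [0.539, 0.383, 0.1], [0.619, 0.372, 0.1]]
jar [[0.45474017 0.47482658 0.09      ]] [[0.46160259 0.48193202 0.09      ]]
top round_dish 0.74 [[0.4055, 0.2917, 0.01]] [217.0, 212.0, 251.0, 242.0]
top square_tray 0.86 [[0.3819, -0.299, 0.01]] [360.0, 211.0, 401.0, 247.0]
top square_tray 0.8 [[0.165, -0.3179, 0.01]] [365.0, 262.0, 406.0, 304.0]
top square_tray 0.76 [[0.3688, -0.6311, 0.01]] [444.0, 218.0, 480.0, 248.0]
scene round_dish 0.88 [[0.4017, 0.2963, 0.01]] [392.0, 265.0, 440.0, 301.0]
scene round_dish 0.56 [[0.5918, 0.0372, 0.01]] [254.0, 217.0, 375.0, 306.0]
scene square_tray 0.95 [[0.3546, -0.6351, 0.01]] [234.0, 137.0, 278.0, 159.0]
scene square_tray 0.75 [[0.3825, -0.2931, 0.01]] [277.0, 175.0, 322.0, 207.0]
scene square_tray 0.64 [[0.1665, -0.3059, 0.01]] [322.0, 153.0, 363.0, 178.0]
0.124,0.009,0.717,0,0,0.261  rows 4
0.117,-0.041,0.717,0,0,0.261  rows 4
0.091,-0.084,0.717,0,0,0.261  rows 4
--
```

```bash

python3 -m inch '[0.12,0.01,0.3,0,0,0.26,0.12,0.01,0.72,0,0,0.26,0.12,0.01,0.72,0,0,0.26,0.12,0.01,0.72,0,0,0.26]' 45 >/dev/null
python3 -m inch '[0.12,-0.04,0.3,0,0,0.26,0.12,-0.04,0.72,0,0,0.26,0.12,-0.04,0.72,0,0,0.26,0.12,-0.04,0.72,0,0,0.26]' >/dev/null
python3 -m inch '[0.09,-0.08,0.3,0,0,0.26,0.09,-0.08,0.72,0,0,0.26,0.09,-0.08,0.72,0,0,0.26,0.09,-0.08,0.72,0,0,0.26,0.09,-0.08,0.72,0,0,0.26]' 
python3 - <<'E'
from h import *
o=get_obs(); c=get_calibration('wrist'); save('wrist','w6.png')
for d in cut_out('wrist','left_bracket_grip')[:2]: print(d['conf'],d['bbox'],px(c,[[.4842,.0095,.054]]))
plan(([.4842,.0095,.049],rot(17.5)))
E
```

```text
time: 16.6
position: [0.4844, 0.0093, 0.1185]
tool_rot: [0.988, 0.155, -0.001, 0.0]
ft_force: [0.7, -0.7, 0.2]
grip_width: 0.0451
grip_force: 0.0
0.72 [288.4, 171.6, 332.2, 236.3] [[319.88057001 216.2665631 ]]
-0.007,-0.008,0.88,0.001,-0,0.004  rows 2
--
```

```bash

python3 -m inch '[0,-0.005,0.3,0,0,0,0,-0.005,0.6,0,0,0,0,-0.005,0.8,0,0,0,0,-0.005,0.88,0,0,0,0,-0.005,0.88,0,0,0]'
python3 -m inch '[0,0,0,0,0,0,0,0,0,0,0,0,0,0,0,0,0,0,0,0,0,0,0,0,0,0,0,0,0,0,0,0,0,0,0,0,0,0,0,0,0,0,0,0,0,0,0,0]' 3 15
```

```text
time: 17.12
position: [0.484, 0.0095, 0.0482]
tool_rot: [0.988, 0.155, -0.001, 0.0]
ft_force: [-0.0, -0.7, 0.3]
grip_width: 0.0454
grip_force: 0.0
time: 17.78
position: [0.4846, 0.0095, 0.0493]
tool_rot: [0.988, 0.155, 0.0, 0.001]
ft_force: [-0.8, -0.3, 4.4]
grip_width: 0.0096
grip_force: 15.0
```

```bash

python3 -m inch '[0,0,-0.2,0,0,0,0,0,-0.5,0,0,0,0,0,-0.9,0,0,0]' >/dev/null
python3 -m inch '[0,0,-0.3,0,0,0,0,0,-0.4,0,0,0,0,0,-0.4,0,0,0]' 
python3 - <<'E'
from h import *
plan(([.385,-.303,.14],rot(17.5)),([.385,-.303,.042],rot(17.5)))
E
```

```text
time: 18.28
position: [0.4857, 0.0094, 0.1547]
tool_rot: [0.988, 0.155, 0.002, 0.001]
ft_force: [-0.1, -0.0, -0.1]
grip_width: 0.01
grip_force: 15.0
-0.599,0.833,0.046,0.001,-0.001,0.001  rows 2
-0.597,0.834,0.046,0.001,-0.001,0.001  rows 2
-0.596,0.835,0.046,0.001,-0.001,0.001  rows 2
-0.595,0.836,0.046,0.001,-0.001,0.001  rows 2
--
0,-0,0.612,0,0,0  rows 2
0,-0,0.612,0,0,0  rows 2
--
```

```bash

python3 -m inch '[-0.2,0.3,0,0,0,0,-0.5,0.7,0.02,0,0,0,-0.6,0.83,0.04,0,0,0]' >/dev/null
python3 -m inch '[-0.3,0.42,0.02,0,0,0,-0.6,0.83,0.04,0,0,0]' >/dev/null
python3 -m inch '[-0.3,0.42,0.02,0,0,0,-0.6,0.83,0.04,0,0,0]' >/dev/null
python3 -m inch '[-0.3,0.42,0.02,0,0,0,-0.5,0.7,0.04,0,0,0,-0.59,0.84,0.04,0,0,0,-0.59,0.84,0.04,0,0,0]' 
python3 - <<'E'
from h import *
c=get_calibration('wrist'); save('wrist','w7.png'); print(get_obs()['position'])
for d in cut_out('wrist','square_tray')[:3]: 
    m=np.argwhere(d['region']); h=cv2.minAreaRect(m[:,::-1].astype(np.float32)); print(d['conf'],d['bbox'],w(c,[h[0]],.012), w(c,cv2.boxPoints(h),.018).round(3).tolist())
plan(([.385,-.303,.06],rot(17.5)))
E
```

```text
time: 19.2
position: [0.3831, -0.3051, 0.139]
tool_rot: [0.988, 0.153, -0.0, 0.0]
ft_force: [0.6, 0.1, 0.1]
grip_width: 0.0097
grip_force: 15.0
[ 0.38310489 -0.30268643  0.13905626]
0.67 [515.7, 218.9, 640.0, 310.7] [[ 0.39588899 -0.57065569  0.012     ]] [[0.364, -0.493, 0.018], [0.467, -0.579, 0.018], [0.432, -0.642, 0.018], [0.32, -0.551, 0.018]]
0.58 [237.3, 111.7, 392.6, 235.2] [[ 0.39367844 -0.29067113  0.012     ]] [[0.33, -0.227, 0.018], [0.437, -0.22, 0.018], [0.455, -0.349, 0.018], [0.347, -0.37, 0.018]]
0.016,0.032,0.99,-0.002,0.001,0.003  rows 2
--
```

```bash

python3 -m inch '[0.02,0,0.3,0,0,0,0.02,0,0.6,0,0,0,0.02,0,0.85,0,0,0,0.02,0,0.99,0,0,0,0.02,0,0.99,0,0,0]'
python3 -m inch '[0,0,0.1,0,0,0,0,0,0.15,0,0,0,0,0,0.2,0,0,0,0,0,0.2,0,0,0]'
python3 -m inch '[0,0,0.01,0,0,0,0,0,0.02,0,0,0,0,0,0.03,0,0,0,0,0,0.03,0,0,0]'
```

```text
time: 19.72
position: [0.3846, -0.2981, 0.0589]
tool_rot: [0.988, 0.156, -0.002, -0.003]
ft_force: [-0.4, -1.6, -0.4]
grip_width: 0.0103
grip_force: 15.0
time: 20.05
position: [0.3856, -0.3017, 0.0451]
tool_rot: [0.988, 0.155, -0.0, 0.0]
ft_force: [0.3, -0.3, -1.4]
grip_width: 0.0097
grip_force: 15.0
time: 20.38
position: [0.3855, -0.3023, 0.043]
tool_rot: [0.988, 0.155, 0.0, 0.001]
ft_force: [-0.1, 0.2, -1.7]
grip_width: 0.01
grip_force: 15.0
```

```bash

python3 -m inch '[0,0,0.01,0,0,0,0,0,0.015,0,0,0,0,0,0.015,0,0,0]'
python3 -m inch '[0,0,0.01,0,0,0,0,0,0.015,0,0,0,0,0,0.015,0,0,0]'
```

```text
time: 20.63
position: [0.3855, -0.3024, 0.0423]
tool_rot: [0.988, 0.155, 0.0, 0.001]
ft_force: [-1.5, -0.3, 5.6]
grip_width: 0.0096
grip_force: 15.0
time: 20.88
position: [0.3855, -0.3024, 0.0422]
tool_rot: [0.988, 0.155, 0.0, 0.001]
ft_force: [-2.3, 1.6, 15.4]
grip_width: 0.0096
grip_force: 15.0
```

```bash

python3 -m inch '[0,0,-0.015,0,0,0,0,0,-0.015,0,0,0]'
python3 -m inch '[0,0,0,0,0,0,0,0,0,0,0,0,0,0,0,0,0,0,0,0,0,0,0,0]' 45 
python3 -m inch '[0,0,-0.3,0,0,0,0,0,-0.6,0,0,0,0,0,-1,0,0,0]' >/dev/null
python3 -m inch '[0,0,-0.3,0,0,0,0,0,-0.7,0,0,0,0,0,-0.7,0,0,0,0,0,-0.7,0,0,0]' 
python3 - <<'E'
from h import *
c=get_calibration('wrist'); save('wrist','w8.png')
for d in cut_out('wrist','left_bracket_grip')[:2]: print(d['conf'],d['bbox'],fit(c,d['region'],1,.003))
plan(([.475,.02,.2],rot(90)),([.4818,.0936,.12],rot(123)))
E
```

```text
time: 21.05
position: [0.3857, -0.3025, 0.0423]
tool_rot: [0.988, 0.155, 0.0, 0.001]
ft_force: [-1.3, 1.1, 9.3]
grip_width: 0.0098
grip_force: 15.0
time: 21.38
position: [0.3854, -0.3021, 0.0413]
tool_rot: [0.988, 0.155, -0.0, 0.0]
ft_force: [-0.6, 0.1, -0.4]
grip_width: 0.0285
grip_force: 0.0
time: 21.97
position: [0.3862, -0.3028, 0.1791]
tool_rot: [0.988, 0.155, 0.001, 0.002]
ft_force: [-0.3, 0.6, -0.8]
grip_width: 0.0448
grip_force: 0.0
0.46,-0.696,-0.058,-0,0,-0.16  rows 3
0.619,-0.559,-0.058,-0,0,-0.16  rows 3
0.739,-0.387,-0.058,-0,0,-0.16  rows 3
0.812,-0.191,-0.058,-0,0,-0.16  rows 3
0.834,0.018,-0.058,-0,0,-0.16  rows 3
--
0.46,0.043,0.5,0,0,-0.183  rows 3
0.429,0.171,0.5,-0,0,-0.183  rows 3
--
```

```bash

python3 -m inch '[0.2,-0.3,-0.05,0,0,-0.08,0.46,-0.7,-0.06,0,0,-0.16,0.46,-0.7,-0.06,0,0,-0.16]' >/dev/null
python3 -m inch '[0.3,-0.3,-0.05,0,0,-0.08,0.62,-0.56,-0.06,0,0,-0.16,0.62,-0.56,-0.06,0,0,-0.16]' >/dev/null
python3 -m inch '[0.37,-0.2,-0.05,0,0,-0.08,0.74,-0.39,-0.06,0,0,-0.16,0.74,-0.39,-0.06,0,0,-0.16]' >/dev/null
python3 -m inch '[0.4,-0.1,-0.05,0,0,-0.08,0.81,-0.19,-0.06,0,0,-0.16,0.81,-0.19,-0.06,0,0,-0.16]' >/dev/null
python3 -m inch '[0.4,0,-0.05,0,0,-0.08,0.83,0.02,-0.06,0,0,-0.16,0.83,0.02,-0.06,0,0,-0.16,0.83,0.02,-0.06,0,0,-0.16,0.83,0.02,-0.06,0,0,-0.16,0.83,0.02,-0.06,0,0,-0.16]' 
python3 - <<'E'
from h import *
c=get_calibration('wrist'); save('wrist','w9.png')
for d in cut_out('wrist','right_bracket_grip')[:2]:
    if d['bbox'][2]-d['bbox'][0]<90: print(d['conf'],d['bbox'],fit(c,d['region'],-1))
save('scene','s9.png')
sc=get_calibration('scene')
for d in cut_out('scene','left_bracket_grip')[:2]: print('L',d['conf'],d['bbox'],px(sc,[[.3855,-.3025,.025]]), fit(sc,d['region'],1,.003))
plan(([.4818,.0936,.12],rot(123)))
E
```

```text
time: 23.57
position: [0.4753, 0.018, 0.2007]
tool_rot: [0.709, 0.705, -0.001, -0.0]
ft_force: [-0.3, 0.4, -0.5]
grip_width: 0.0454
grip_force: 0.0
0.71 [308.1, 75.6, 343.5, 134.8] (array([481.8,  93.6, 123.9]), np.float64(0.951))
L 0.69 [291.2, 177.4, 301.5, 192.4] [[296.66431047 182.78591556]] (array([ 387.1, -302.4,   23.7]), np.float64(0.808))
0.472,0.037,0.507,-0,0,-0.185  rows 3
0.441,0.17,0.507,-0,0,-0.185  rows 3
--
```

```bash

python3 -m inch '[0.2,0.02,0.25,0,0,-0.09,0.47,0.04,0.51,0,0,-0.185,0.47,0.04,0.51,0,0,-0.185]' >/dev/null
python3 -m inch '[0.2,0.08,0.25,0,0,-0.09,0.44,0.17,0.51,0,0,-0.19,0.44,0.17,0.51,0,0,-0.19,0.44,0.17,0.51,0,0,-0.19,0.44,0.17,0.51,0,0,-0.19]' 
python3 - <<'E'
from h import *
plan(([.4818,.0936,.052],rot(123.5)))
E
```

```text
time: 24.43
position: [0.4823, 0.0941, 0.1196]
tool_rot: [0.474, 0.881, -0.0, 0.0]
ft_force: [0.2, -0.1, 0.5]
grip_width: 0.0451
grip_force: 0.0
-0.001,-0.008,0.845,-0,0.001,-0  rows 2
--
```

```bash

python3 -m inch '[0,-0.008,0.3,0,0,0,0,-0.008,0.6,0,0,0,0,-0.008,0.75,0,0,0,0,-0.008,0.845,0,0,0,0,-0.008,0.845,0,0,0]'
python3 -m inch '[0,0,0,0,0,0,0,0,0,0,0,0,0,0,0,0,0,0,0,0,0,0,0,0,0,0,0,0,0,0,0,0,0,0,0,0,0,0,0,0,0,0,0,0,0,0,0,0]' 3 15
python3 -m inch '[0,0,-0.2,0,0,0,0,0,-0.5,0,0,0,0,0,-0.9,0,0,0]' >/dev/null
python3 -m inch '[0,0,-0.3,0,0,0,0,0,-0.5,0,0,0,0,0,-0.5,0,0,0]' 
python3 - <<'E'
from h import *
# bracket yaw = tool yaw; at tool yaw 180 bracket origin offset R(180)(2,-10)=(-2,+10)mm
plan(([.406,.285,.155],rot(180)))
E
```

```text
time: 24.85
position: [0.4815, 0.0933, 0.0514]
tool_rot: [0.474, 0.881, -0.001, -0.0]
ft_force: [0.2, -0.7, -0.8]
grip_width: 0.0446
grip_force: 0.0
time: 25.52
position: [0.4817, 0.094, 0.0524]
tool_rot: [0.473, 0.881, -0.0, 0.0]
ft_force: [-0.9, 0.6, 2.8]
grip_width: 0.0099
grip_force: 15.0
time: 26.02
position: [0.4836, 0.0942, 0.1671]
tool_rot: [0.473, 0.881, 0.001, 0.003]
ft_force: [0.8, 0.1, -1.5]
grip_width: 0.0097
grip_force: 15.0
0.842,0.17,0.047,0.001,0.002,-0.209  rows 3
0.742,0.432,0.049,0.001,0.002,-0.209  rows 3
0.563,0.648,0.05,0.001,0.002,-0.209  rows 3
--
```

```bash

python3 -m inch '[0.3,0.06,0,0,0,-0.07,0.6,0.12,0.03,0,0,-0.14,0.84,0.17,0.05,0,0,-0.21]' >/dev/null
python3 -m inch '[0.3,0.15,0,0,0,-0.07,0.6,0.3,0.03,0,0,-0.14,0.74,0.43,0.05,0,0,-0.21]' >/dev/null
python3 -m inch '[0.2,0.2,0,0,0,-0.07,0.4,0.45,0.03,0,0,-0.14,0.56,0.65,0.05,0,0,-0.21,0.56,0.65,0.05,0,0,-0.21,0.56,0.65,0.05,0,0,-0.21]' 
python3 - <<'E'
from h import *
c=get_calibration('wrist'); save('wrist','w10.png')
for d in cut_out('wrist','round_dish')[:2]: 
    m=np.argwhere(d['region'])[:,::-1]; P=w(c,m,.012); print(d['conf'],d['bbox'],P.min(0),P.max(0))
plan(([.406,.285,.066],rot(180)))
E
```

```text
time: 26.93
position: [0.4028, 0.2848, 0.1507]
tool_rot: [-0.003, 1.0, -0.001, -0.001]
ft_force: [-0.0, -0.0, -0.4]
grip_width: 0.0097
grip_force: 15.0
0.92 [263.1, 122.3, 398.6, 239.4] [0.33808638 0.22857419 0.012     ] [0.45376877 0.36257017 0.012     ]
-0.015,0.008,0.532,-0.001,-0,0.001  rows 2
-0.015,0.007,0.532,-0.001,-0,0.001  rows 2
--
```

```bash

python3 -m inch '[-0.02,0.01,0.3,0,0,0,-0.02,0.01,0.6,0,0,0,-0.02,0.01,0.95,0,0,0,-0.02,0.01,0.95,0,0,0]' >/dev/null
python3 -m inch '[0,0,0.1,0,0,0,0,0,0.18,0,0,0,0,0,0.25,0,0,0,0,0,0.25,0,0,0]'
python3 -m inch '[0,0,0.03,0,0,0,0,0,0.05,0,0,0,0,0,0.05,0,0,0,0,0,0.05,0,0,0]'
```

```text
time: 27.7
position: [0.4058, 0.2851, 0.0559]
tool_rot: [-0.002, 1.0, -0.0, 0.0]
ft_force: [-0.9, -0.5, -1.0]
grip_width: 0.0102
grip_force: 15.0
time: 28.03
position: [0.4057, 0.2854, 0.0522]
tool_rot: [-0.002, 1.0, -0.0, 0.0]
ft_force: [-0.0, 0.1, -0.4]
grip_width: 0.0099
grip_force: 15.0
```

```bash

python3 -m inch '[0,0,0.02,0,0,0,0,0,0.04,0,0,0,0,0,0.055,0,0,0,0,0,0.055,0,0,0]'
python3 -m inch '[0,0,0.01,0,0,0,0,0,0.015,0,0,0,0,0,0.015,0,0,0]'
```

```text
time: 28.37
position: [0.4054, 0.2852, 0.0473]
tool_rot: [-0.002, 1.0, -0.001, -0.0]
ft_force: [-0.5, 0.2, -1.1]
grip_width: 0.0097
grip_force: 15.0
time: 28.62
position: [0.4055, 0.2853, 0.0464]
tool_rot: [-0.002, 1.0, -0.0, 0.0]
ft_force: [-1.2, -0.3, 1.5]
grip_width: 0.0099
grip_force: 15.0
```

```bash

python3 -m inch '[0,0,0.006,0,0,0,0,0,0.006,0,0,0]'
python3 -m inch '[0,0,0,0,0,0,0,0,0,0,0,0,0,0,0,0,0,0,0,0,0,0,0,0]' 45 
python3 -m inch '[0,0,-0.3,0,0,0,0,0,-0.6,0,0,0,0,0,-1,0,0,0]' >/dev/null
python3 -m inch '[0,0,-0.4,0,0,0,0,0,-1,0,0,0,0,0,-1,0,0,0]' >/dev/null
python3 -m inch '[-0.4,0,-0.4,0,0,0,-0.9,0,-0.5,0,0,0,-0.9,0,-0.5,0,0,0,-0.9,0,-0.5,0,0,0]'
python3 - <<'E'
from h import *
sc=get_calibration('scene'); tc=get_calibration('top'); b=save('scene','s10.png'); t=save('top','t10.png'); wc=get_calibration('wrist'); save('wrist','w11.png')
for n,c in(('scene',sc),('wrist',wc),('top',tc)):
  for th,s,z in(('left_bracket_grip',1,.003),('right_bracket_grip',-1,.004)):
    for d in cut_out(n,th)[:2]:
      if d['bbox'][2]-d['bbox'][0]<90 and n!='top': print(n,th,round(d['conf'],2),np.round(d['bbox']).tolist(),fit(c,d['region'],s,z))
  if n=='top': 
   for th in('drawer_middle','brown_tile','small_jar'): print(th,[(round(d['conf'],2),np.round(d['bbox']).tolist()) for d in cut_out(n,th)[:2]])
A=cv2.resize(b[120:360,225:485,::-1],None,fx=2.2,fy=2.2,interpolation=2)[:600]; cv2.imwrite('pics/fin.png',A); print(A.shape)
E
```

```text
time: 28.78
position: [0.4055, 0.2852, 0.0464]
tool_rot: [-0.002, 1.0, -0.0, 0.0]
ft_force: [-1.3, -0.3, 6.5]
grip_width: 0.0099
grip_force: 15.0
time: 29.12
position: [0.4055, 0.2853, 0.0457]
tool_rot: [-0.002, 1.0, -0.0, 0.0]
ft_force: [-0.4, 0.5, -0.1]
grip_width: 0.0287
grip_force: 0.0
time: 29.95
position: [0.4804, 0.2858, 0.2465]
tool_rot: [-0.002, 1.0, 0.0, 0.002]
ft_force: [-0.6, -0.2, -0.2]
grip_width: 0.0447
grip_force: 0.0
scene left_bracket_grip 0.6 [293.0, 174.0, 303.0, 196.0] (array([ 384.1, -303.7,   17.4]), np.float64(0.904))
scene right_bracket_grip 0.65 [404.0, 268.0, 421.0, 285.0] (array([405.4, 283.2, 187.5]), np.float64(0.824))
scene right_bracket_grip 0.17 [443.0, 302.0, 471.0, 342.0] (array([ 452.3,  471.2, -224.1]), np.float64(0.286))
wrist left_bracket_grip 0.52 [314.0, 95.0, 345.0, 136.0] (array([387.3, 304.3, -88.7]), np.float64(0.664))
wrist right_bracket_grip 0.55 [314.0, 95.0, 344.0, 135.0] (array([ 406.5,  285.9, -180.1]), np.float64(0.936))
drawer_middle [(0.6, [270.0, 188.0, 312.0, 224.0]), (0.36, [225.0, 212.0, 254.0, 242.0])]
brown_tile []
small_jar [(0.43, [300.0, 162.0, 313.0, 178.0])]
(528, 572, 3)
```

View pics/fin.png

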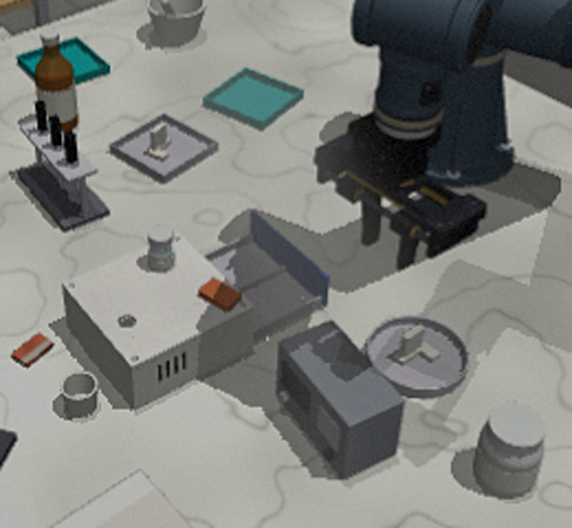

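The final picture shows both brackets upright, the left one in the grey tray at (160,145) and the right one in the dish at (415,350). The pin is back in the middle rack hole, the drawer is out, the bystanders are unmoved and the arm is clear.

```bash
python3 -c "from rig import hand_in; print(hand_in())"
```

```text
the job is handed in; nothing more can be done
None
```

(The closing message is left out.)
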